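# Nip a wax block in the notched slide clamp

## Task

Nip the block of carving wax in the slide clamp: hold the clamp's release bar up, slide the carriage along so that its jaw pushes the wax against the sprung pad of the end stop, and let the bar go so that it drops into the nearest notch and leaves the wax gripped with about ten newtons. Wax is soft, so never squeeze it harder than about twenty newtons, and do not disturb the small case and pot that stand beside it.

Things in the scene. Friction and masses are not known exactly. Their poses are not given: they have to be found in the camera images.
- clamp: Slide clamp on a fixed low wooden stand: board 250x84 mm, top 48 mm above the bench, with a wing on one side; 40 mm wide aluminium beam along it, top 66 mm up. Origin at bench height, mid-width of the beam, 105 mm from the carriage's end of the board; x runs along the beam to the end stop (grey block with sprung pad). Its place is not told: the free pad's face is at x = 22 to 80 mm; feel for it.
- carriage: Carriage on the beam: grey saddle 34 mm long, top 90 mm above the bench, with a steel jaw plate in front (50 mm wide, 67 to 93 mm above the bench). Origin at beam-top height under the release bar; axes as the clamp's; the jaw's face is 22 mm ahead (+x). Drag under 2 N (slid slowly) with the bar up; locked both ways with it down. Notches: gaps between thin steel cross ribs every 6 mm.
- bar_grip (a point): Centre of the release bar's cross piece: dark steel, 12 mm along the beam, 12 mm high, 64 mm long across the beam, with a leg at each end astride the saddle (52 mm free between the legs). 126 mm above the bench when down, 30 mm of free height below it. Axes as the clamp's. Pinch from above, fingers closing along the beam.
- bar (a joint): Lift of the release bar, m: 0 down in a notch, 0.009 at its upper stop. Spring and weight pull it down with 8 to 11 N. Its tooth is clear of the ribs above 0.0035; slide with 0.005 to 0.008. Ease it down, then let go: it drops into a notch, mostly one behind, as the pad pushes the carriage back by up to 10 mm: the grip drops by up to 4 N, so let go at 12 to 13 N.
- wax: Loose block of blue carving wax, 30 mm along the beam, 46 across, 19 high, about 50 g, lying flat on the beam between jaw and pad, touching neither. Origin: centre of its underside. The pad (40x20 mm face) resists with 5 N at first touch and 0.4 N more per mm pushed in, 26 mm at most. The push at the bar is the grip on the wax plus the drag.
- burr_case: Round red case 36 mm across and 16 mm high, standing loose on the stand's wing beside the beam. Origin at the centre of its underside. Leave alone.
- yellow_pot: Yellow screw-lid pot 30 mm across and 36 mm high, standing loose on the stand's wing beside the beam. Origin at the centre of its underside. Leave alone.

How it is judged:
By the outcome, as a careful person would: the job done as asked, in the order asked, and still so for the second after the job is handed in, with the robot touching nothing.
It also fails if it takes over 51 s, if anything falls off the work surface, if the arm or the gripper's body presses on something with over 40 N, if the wrist force passes 120 N, or if a joint passes its speed limit or range.

## Robot

A 6-joint arm with a two-finger parallel gripper is mounted at the origin on a cart in front of the work surface, level with it; the furniture and walls round the work are solid. World frame = base frame: x ahead of the robot, y to its left, z up, the work surface at z = 0. Lengths are in m, angles in rad, forces in N, time in s.
With the tool pointing down it reaches from about 0.375 to 0.975 m from the base axis. Payload 3.8 kg.
Tool frame: the origin (TCP) lies at the very end of the fingers, on their centre line; the grasp point (between the pads) lies 19 mm behind it (bot.grip_depth is the distance from the TCP to the grasp point, in m); z points along the fingers, y is the direction in which the jaws open and shut (so a half turn about z gives the same grasp; the last joint's range is limited). The gripper opens to 85 mm and grips with 20 to 120 N. Pads are 22 mm wide; open, the fingers measure 114 mm over their backs; the gripper's body (76 mm by 85 mm) begins 54 mm behind the grasp point. The pads swing forward as they close: fully open they stand 13 mm farther back than shut.
Start: joints at [1.104, 0.264, 1.604, -0, 1.274, -0.037], TCP at [0.281, 0.614, 0.231] pointing down, gripper open.
Joint ranges: [-2.63, 2.63], [-0.94, 2.18], [0.31, 2.57], [-1.31, 4.45], [0, 2.66], [-2.55, 2.55]. Speed limits (rad/s): [2.57, 2.57, 3.14, 3.14, 3.14, 3.14].

## Interface

Orientations are given as a rotation vector (axis times angle).
In Python, from workcell import bot, cams, job gives the robot as it stands.
- The arm moves only by the tool apply_moves, never from a script. Its argument "targets" is a list of rows, each an object of numbers: "dx", "dy", "dz": the shift along the tool's x, y, z in units of 30 mm (1.0 is 30 mm); "wx", "wy", "wz": the turn, a rotation vector about the tool's x, y, z in units of 6 degrees (1.0 is 6 degrees); "jaw": the opening, from 0 (shut) to 1 (fully open). In form: [{"dx": .., "dy": .., "dz": .., "wx": .., "wy": .., "wz": .., "jaw": ..}, ...]. A call has 1 to 5 rows; each row shifts and turns the commanded pose from where the row before left it, along the tool's axes as they then stand; what a row does not reach is not made up. A row lasts 1/10 s, in which the tool goes at most 50 mm and 8.59 degrees, less where a joint would pass 70% of its speed; a pose out of reach is approached as far as the arm can. A call is refused whole if a number of a shift passes 1 or a number of a turn 1, either way. A call with a gripper value outside its range is refused whole. The fingers move at their own pace and stop on an object; "newtons" is the grip in N (left out, the last holds). Time passes only in rows, so rows that do not move let the fingers close. It gives the time, the measured TCP pose, the force and the opening at its end, in the units of the state.
- bot.read_state(): the state, without advancing time (a new reading comes with each control period).
- cams.read_camera(name): name is "side" or "top" or "wrist"; returns a dict with "color" (420x560x3 uint8, red, green, blue), "range_z" (420x560 float32, m along the optical axis (not along the pixel's ray), 0 where there is no reading), "fx", "fy", "cx", "cy" (pixels), "dist_coeffs" ([k1, k2, p1, p2, k3] as OpenCV has them; the pictures are not rectified), "eye" and "rotation" of the camera in the world; the wrist camera has in their place "T_tool_cam" (4x4, takes a point from camera to tool coordinates, whose origin is the TCP and whose axes are the flange's). Camera axes: x right, y down, z forward; pixel columns grow to the right and rows downward; lengths in m; the calibration is good to about 2 mm. A picture is of the moment at which its call begins: read the wrist's pose just before it.
- job.finish_job(): hands the job in, once; it reports no verdict.
The state is a dict: "time": time; "q": joint angles; "joint_vel": joint speeds; "joint_torque": joint torques, N m; "tool_pos": TCP position; "tcp_rot": TCP orientation; "wrist_force": force on the tool from outside, world axes, zero at the start; "torque": the same for the moment, N m; "width": opening from 0.0 (shut) to 1.0 (fully open).
Only numpy, scipy, OpenCV 4.12 (cv2) and the standard library are available. Lean on these libraries where they do the work, as an engineer would, in place of code of your own. Each camera call takes 0.05 s, during which the arm holds its last target.

## Working session

There is one attempt and no reset: what is moved stays moved. The work goes in short steps, Python scripts to look and compute and a tool call to move; the robot and the scene stay as the last step left them, time stands still between calls to the robot, and variables do not carry over. Pictures are saved under pics/ and viewed, and the job is handed in when it is done.

Besides the shell and the picture viewer there is one more tool, called after "Request:" as name(argument=value, ...) on one line, values as JSON. apply_moves: Moves the arm, as the interface text tells. Its arguments: {"type":"object","properties":{"targets":{"type":"array"},"newtons":{"type":"number"}},"required":["targets"]}

```bash
ls; mkdir -p pics; python3 - <<'E'
from workcell import bot,cams,job
import cv2,numpy as np,pickle
print(bot.read_state(), bot.grip_depth)
for n in ["side","top","wrist"]:
    c=cams.read_camera(n); pickle.dump(c,open(f"pics/{n}0.pkl","wb"))
    cv2.imwrite(f"pics/{n}0.png",c["color"][:,:,::-1])
    print(n,c["fx"],c["cx"],c["cy"],c["dist_coeffs"],c.get("eye"),c.get("rotation"),c.get("T_tool_cam"))
E
```

```text
pics
{'time': 0.0, 'q': array([ 1.10408558e+00,  2.64762977e-01,  1.60539665e+00, -6.98810783e-06,
        1.27367062e+00, -3.69148554e-02]), 'joint_vel': array([-0.00157345,  0.00027424,  0.00070175, -0.00017147, -0.00090864,
        0.00035316]), 'joint_torque': array([-5.84941481e-04, -5.15115058e+01, -3.67309105e+01,  1.19549309e-04,
        1.29284133e-02,  3.06501022e-06]), 'tool_pos': array([0.28094557, 0.61294862, 0.22994316]), 'tcp_rot': array([-0.66981642, -3.06879076,  0.00340596]), 'wrist_force': array([ 0.25441542, -0.81130846,  0.21202447]), 'torque': array([-0.02072389, -0.03617592,  0.03465074]), 'width': 1.0009759905283506} 0.0187
side 475.2125199529072 278.16080924666704 208.80776358461722 [-0.00047089  0.          0.          0.          0.        ] [ 0.31026603 -0.31210177  0.65389466] [-2.18498836  0.5603484  -0.26417449] None
top 393.872795216412 280.1504935958879 206.82895357040988 [-0.02276614  0.          0.          0.          0.        ] [0.44535426 0.25965389 0.94631494] [-2.06018423  2.15345781 -0.23355405] None
wrist 369.55300906551395 276.7333142977015 204.42147318589548 [-0.07901928  0.          0.          0.          0.        ] None None [[-4.27492753e-04 -9.61319237e-01 -2.75436277e-01  7.03411169e-02]
 [ 9.99999447e-01 -1.46272432e-04 -1.04154042e-03  1.16352823e-03]
 [ 9.60964104e-04 -2.75436570e-01  9.61318767e-01 -1.42433549e-01]
 [ 0.00000000e+00  0.00000000e+00  0.00000000e+00  1.00000000e+00]]
```

View pics/side0.png

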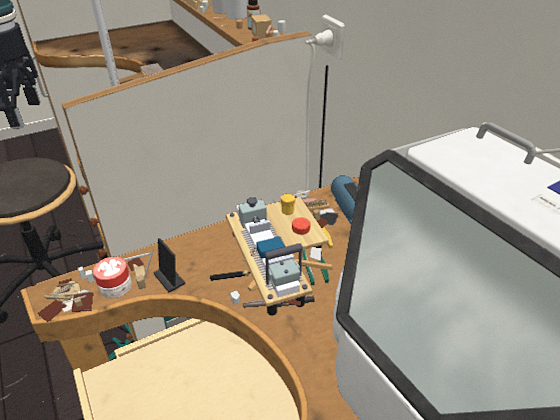

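View pics/top0.png

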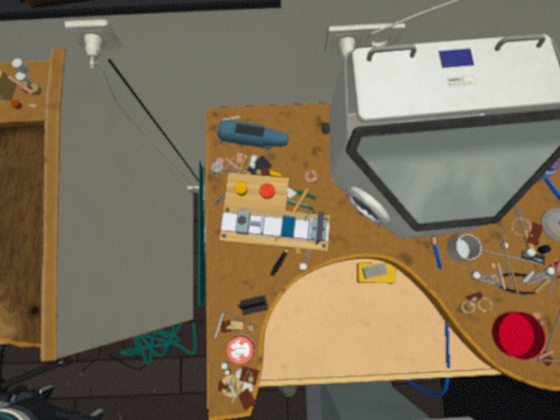

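View pics/wrist0.png

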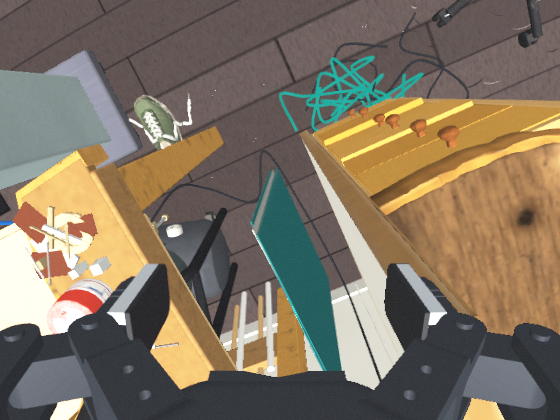

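The side view shows the clamp at about (270,250), with the bar near (285,260). The top view shows the clamp from (222,225) to (328,235), with the stop at the left end, the bar near (320,228), and the pots at (241,188) and (267,190). Next I compute positions from the depth data.

```bash
cat > h.py <<'E'
import numpy as np,cv2,pickle
from scipy.spatial.transform import Rotation as R
def cloud(c,Twc=None):
    K=np.array([[c["fx"],0,c["cx"]],[0,c["fy"],c["cy"]],[0,0,1]])
    h,w=c["range_z"].shape
    u,v=np.meshgrid(np.arange(w),np.arange(h))
    p=cv2.undistortPoints(np.stack([u,v],-1).reshape(-1,1,2).astype(np.float64),K,np.array(c["dist_coeffs"])).reshape(h,w,2)
    z=c["range_z"].astype(float)
    P=np.dstack([p[...,0]*z,p[...,1]*z,z])
    if Twc is None:
        r=np.array(c["rotation"]); Rm=r if r.shape==(3,3) else R.from_rotvec(r).as_matrix()
        t=np.array(c["eye"])
    else: Rm,t=Twc[:3,:3],Twc[:3,3]
    W=P@Rm.T+t; W[z==0]=np.nan
    return W
E
python3 - <<'E'
from h import *
for n,(x0,x1,y0,y1) in {"top":(205,345,165,260),"side":(215,355,180,320)}.items():
    c=pickle.load(open(f"pics/{n}0.pkl","rb")); W=cloud(c)
    cv2.imwrite(f"pics/{n}c.png",cv2.resize(c["color"][y0:y1,x0:x1,::-1],None,fx=5 if n=="top" else 4,fy=5 if n=="top" else 4,interpolation=cv2.INTER_CUBIC))
    if n=="top":
        for (u,v) in [(241,188),(267,190),(320,225),(320,240),(289,226),(242,224),(250,180),(300,240),(225,240),(327,245),(210,240),(300,260)]:
            print(n,u,v,W[v,u].round(4))
    else:
        for (u,v) in [(288,203),(300,226),(284,252),(271,243),(250,208),(285,268)]:
            print(n,u,v,W[v,u].round(4))
E
```

```text
top 241 188 [0.6846 0.3401 0.082 ]
top 267 190 [0.682  0.2816 0.0644]
top 320 225 [0.5828 0.1719 0.1334]
top 320 240 [0.5519 0.1735 0.1288]
top 289 226 [0.5918 0.2355 0.0854]
top 242 224 [0.5986 0.3382 0.0983]
top 250 180 [0.7123 0.3213 0.0494]
top 300 240 [0.5644 0.2108 0.0489]
top 225 240 [0.5723 0.3829 0.0469]
top 327 245 [0.5505 0.1495 0.0462]
top 210 240 [ 0.5809  0.4262 -0.0032]
top 300 260 [0.5227 0.2109 0.0017]
side 288 203 [0.68   0.3301 0.0796]
side 300 226 [0.6739 0.2727 0.0654]
side 284 252 [0.5799 0.1674 0.1287]
side 271 243 [0.5931 0.2377 0.0857]
side 250 208 [0.5981 0.3312 0.0977]
side 285 268 [0.5821 0.1676 0.0913]
```

```bash
python3 - <<'E'
from h import *
for n in ["top","side"]:
    c=pickle.load(open(f"pics/{n}0.pkl","rb")); W=cloud(c)
    m=(W[...,2]>0.114)&(W[...,2]<0.138)
    y0,y1,x0,x1=(205,255,300,345) if n=="top" else (225,285,255,315)
    mm=np.zeros_like(m); mm[y0:y1,x0:x1]=m[y0:y1,x0:x1]
    P=W[mm]; print(n,len(P)); 
    if len(P): 
        print(P.mean(0),P.min(0),P.max(0))
        q=P[:,:2]-P[:,:2].mean(0); print(np.linalg.svd(q)[2], np.linalg.svd(q)[1])
E
```

```text
top 169
[0.58207882 0.17165749 0.13051789] [0.55193062 0.16336332 0.11552465] [0.6140463  0.17968431 0.13591589]
[[-0.99090109  0.13459209]
 [-0.13459209 -0.99090109]] [0.23518552 0.04433459]
side 342
[0.58025625 0.16965009 0.12856687] [0.55002354 0.1621078  0.11419239] [0.61305385 0.18124888 0.13423294]
[[-0.98946074  0.14480138]
 [-0.14480138 -0.98946074]] [0.35241468 0.05920547]
```

View pics/topc.png

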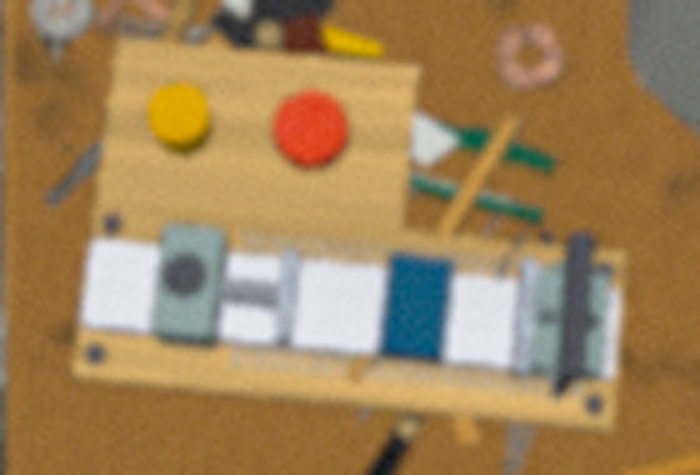

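View pics/sidec.png

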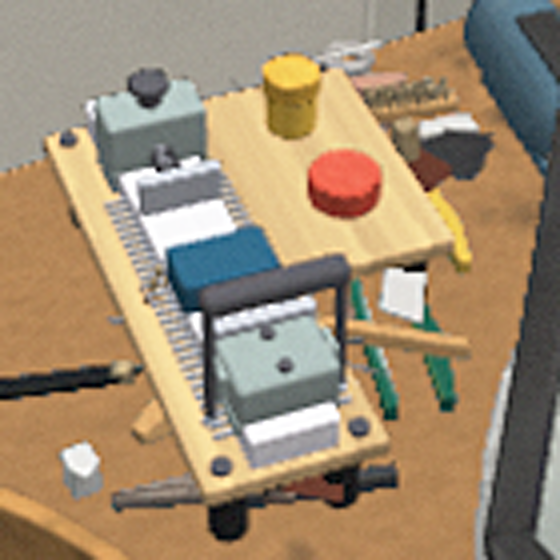

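```bash
python3 - <<'E'
from h import *
s0=R.from_rotvec([-0.66981642,-3.06879076,0.0034]).as_matrix(); print("tool axes\n",s0.round(3))
for n in ["top","side"]:
    c=pickle.load(open(f"pics/{n}0.pkl","rb")); W=cloud(c); col=c["color"].astype(int)
    r,g,b=col[...,0],col[...,1],col[...,2]
    near=(W[...,0]>0.5)&(W[...,0]<0.75)&(W[...,1]>0.1)&(W[...,1]<0.42)
    def rep(name,m):
        P=W[m&near]
        if len(P)<5: print(n,name,len(P));return
        q=P[:,:2]
        rc=cv2.minAreaRect((q*1000).astype(np.float32))
        print(n,name,len(P),np.median(P,0).round(4),"rect",np.round(rc[0],1),np.round(rc[1],1),round(rc[2],1))
    Z=W[...,2]
    rep("wax",(b>r+40)&(Z>0.078)&(Z<0.092))
    rep("red",(r>g+100)&(Z>0.055)&(Z<.07)&(b<90))
    rep("yel",(r>150)&(b<70)&(g>110)&(Z>0.078)&(Z<.09))
    rep("beam",(b>170)&(abs(Z-0.066)<0.006)&(b>r-10))
    rep("board",(abs(Z-0.048)<0.006)&(r>b+30))
    rep("stop",(Z>0.088)&(Z<.11)&(W[...,1]>0.3)&(abs(r-b)<40))
    # machine extents
    M=W.reshape(-1,3); k=(M[:,2]>0.05)&(M[:,0]>0.3)&(M[:,0]<0.8)&(M[:,1]<0.12)&(M[:,1]>-0.3)
    for zz in np.arange(.05,.5,.075):
        kk=k&(M[:,2]>zz)&(M[:,2]<zz+.075)
        if kk.sum(): print("  mach z",zz.round(3),kk.sum(),"x",np.nanmin(M[kk,0]).round(3),"y max",np.nanmax(M[kk,1]).round(3), "y<->x", M[kk][np.nanargmax(M[kk,1])].round(3))
E
```

```text
tool axes
 [[-0.909  0.417 -0.001]
 [ 0.417  0.909 -0.002]
 [ 0.    -0.002 -1.   ]]
top wax 230 [0.5921 0.238  0.0846] rect [592.6 238. ] [26.9 44. ] 81.7
top red 161 [0.682  0.2822 0.0636] rect [681.9 282.6] [32.1 31.2] 23.3
top yel 123 [0.686  0.3419 0.0841] rect [687.1 341.1] [25.3 28.1] 89.0
top beam 910 [0.598  0.2805 0.0656] rect [596.8 267.6] [239.3  39.8] 81.6
top board 3245 [0.6502 0.295  0.0476] rect [647.7 259.5] [250.2 196.9] 81.8
top stop 258 [0.6035 0.3364 0.0961] rect [606.7 337.5] [28.3 49.2] 82.4
  mach z 0.05 1069 x 0.503 y max 0.12 y<->x [0.699 0.12  0.08 ]
  mach z 0.125 3709 x 0.556 y max 0.12 y<->x [0.697 0.12  0.18 ]
  mach z 0.2 10881 x 0.586 y max 0.12 y<->x [0.678 0.12  0.274]
  mach z 0.275 11683 x 0.677 y max 0.12 y<->x [0.681 0.12  0.277]
side wax 287 [0.5895 0.2363 0.085 ] rect [590.7 237.3] [29.5 44.3] 83.8
side red 148 [0.6794 0.279  0.064 ] rect [680.4 280.6] [30.2 32.5] 79.9
side yel 20 [0.6813 0.3301 0.0823] rect [680.7 337.7] [15.8 26.3] 28.1
side beam 416 [0.5876 0.2766 0.0659] rect [594.6 266.5] [241.7  57.2] 81.8
side board 2930 [0.6492 0.2777 0.048 ] rect [648.7 259.9] [251.8 191.7] 81.9
side stop 319 [0.6018 0.3324 0.0963] rect [605.3 336.4] [30.1 49.4] 79.8
  mach z 0.05 1836 x 0.554 y max 0.041 y<->x [0.591 0.041 0.122]
  mach z 0.125 9050 x 0.554 y max 0.088 y<->x [0.638 0.088 0.137]
  mach z 0.2 28302 x 0.583 y max 0.12 y<->x [0.677 0.12  0.275]
  mach z 0.275 14684 x 0.677 y max 0.12 y<->x [0.688 0.12  0.283]
```

```bash
python3 - <<'E'
from h import *
Ms=[]
for n in ["top","side"]:
    c=pickle.load(open(f"pics/{n}0.pkl","rb")); Ms.append(cloud(c).reshape(-1,3))
M=np.vstack(Ms); M=M[np.isfinite(M).all(1)]
# height map max z coarse, cm
xs=np.arange(0.0,1.0,.05); ys=np.arange(0.9,-0.25,-.05)
print("y\\x  "+" ".join(f"{x:4.2f}" for x in xs))
for y in ys:
    row=[]
    for x in xs:
        k=(abs(M[:,0]-x-.025)<.025)&(abs(M[:,1]-y-.025)<.025)
        row.append(f"{M[k,2].max()*100:4.0f}" if k.sum()>2 else "   .")
    print(f"{y:5.2f}"," ".join(row))
k=(M[:,1]<0.13)&(M[:,0]>.5)&(M[:,0]<.8)
for z0 in np.arange(.12,.5,.04):
    kk=k&(M[:,2]>z0)&(M[:,2]<z0+.04)
    if kk.sum():
        d=np.hypot(M[kk,0]-.582,M[kk,1]-.17); i=d.argmin(); print(z0.round(2),d[i].round(3),M[kk][i].round(3))
E
```

```text
y\x  0.00 0.05 0.10 0.15 0.20 0.25 0.30 0.35 0.40 0.45 0.50 0.55 0.60 0.65 0.70 0.75 0.80 0.85 0.90 0.95
 0.90  -87  -87  -87  -87  -86  -86  -86    2    2    2   17    2    2    2    2   24   24   29   28   29
 0.85  -87  -87  -87  -86  -85  -86  -86    2    2    2    2    2    2    2    2   24   26   31   30   30
 0.80  -87  -87  -87  -86  -86  -86    2    2    2    2    2    2    2    3    2   24   29   31   31   31
 0.75  -87  -87  -87  -87  -87  -86    2    2    .    .    .    .    .    .    .   24   29   29   32   33
 0.70  -87  -87  -87  -87  -86  -87  -51    .    .    .    .    .    .    .    .   24   28   29   34   34
 0.65  -87  -88  -87  -87  -86   29   35   23   24   24   25   25   26   26   27   28   28   28   35   35
 0.60  -87  -87  -87  -87  -87   35   44  -87  -87  -88  -87  -87  -87  -87  -88  -87  -87   29   36   36
 0.55    .    .    .    .    .   44   45    .    .    .    .    .    .    .    .   54   54   29   37   37
 0.50    .    .    .    .   30   35    .    .  -26  -26  -26  -26  -26  -26  -26   55   55  -26   38   38
 0.45    .    .    .    .    .    .    . 
[... 896 characters left out ...]
1   33   48   48
-0.00    .    .  -18    .  -16  -17  -17  -17  -17  -11    0   21   25   28   31   31   31   33   38   38
-0.05    .    .  -16   -2  -16  -17  -17  -17  -17    0    0   21   24   28   31   31   31   32   34   34
-0.10    .    .  -16   -2  -16  -17  -17  -17    0    0    3   20   24   28   31   31   31   31   36   34
-0.15    .    .   -2   -1  -16  -17   -0    0    0    1    6   20   24   28   31   31   31   31   34   34
-0.20    .  -78   -1   -1  -16    0    0    1    1    4    6   20   24   28   31   31   31   33   33   33
0.12 0.099 [0.638 0.088 0.137]
0.16 0.116 [0.668 0.092 0.173]
0.2 0.106 [0.637 0.079 0.239]
0.24 0.102 [0.657 0.101 0.258]
0.28 0.111 [0.685 0.129 0.281]
```

Request:
apply_moves(targets=[{"wz": -0.9,"dy": -0.5},{"wz": -0.9,"dy": -0.5},{"wz": -0.92,"dy": -0.5},{"dx": -0.5,"dy": -0.8},{"dx": -1,"dy": -1}], newtons=60)

```text
invalid input at $.targets[0]: expected keys dx, dy, dz, wx, wy, wz, jaw
```

Request:
apply_moves(targets=[{"dx": 0,"dy": -0.5,"dz": 0,"wx": 0,"wy": 0,"wz": -0.9,"jaw": 1},{"dx": 0,"dy": -0.5,"dz": 0,"wx": 0,"wy": 0,"wz": -0.9,"jaw": 1},{"dx": 0,"dy": -0.5,"dz": 0,"wx": 0,"wy": 0,"wz": -0.92,"jaw": 1},{"dx": -0.5,"dy": -0.8,"dz": 0,"wx": 0,"wy": 0,"wz": 0,"jaw": 1},{"dx": -1,"dy": -1,"dz": 0,"wx": 0,"wy": 0,"wz": 0,"jaw": 1}], newtons=60)

```text
time: 0.65
tool_pos: [0.3018, 0.5112, 0.2308]
tcp_rot: [-0.222, -3.133, 0.0]
wrist_force: [2.4, 0.3, -0.9]
width: 0.997
```

```bash
cat > st.py <<'E'
from h import *
from workcell import bot
s=bot.read_state(); Rm=R.from_rotvec(s["tcp_rot"]).as_matrix()
print(round(s["time"],2),"pos",s["tool_pos"].round(4),"xaxis",Rm[:,0].round(3),"yang",np.degrees(np.arctan2(Rm[1,1],Rm[0,1])).round(2),"z",Rm[:,2].round(3),"F",s["wrist_force"].round(2),"w",round(s["width"],3))
ax=np.array([.1444,.9895]); print("F along beam",s["wrist_force"][:2]@ax)
E
python3 st.py
```

```text
0.65 pos [0.3018 0.5112 0.2308] xaxis [-0.99   0.141  0.001] yang 81.88 z [-0.001 -0.    -1.   ] F [ 2.36  0.34 -0.88] w 0.997
F along beam 0.6756106320499754
```

Request:
apply_moves(targets=[{"dx": -1,"dy": -1,"dz": 0,"wx": 0,"wy": 0,"wz": 0,"jaw": 1},{"dx": -1,"dy": -1,"dz": 0,"wx": 0,"wy": 0,"wz": 0,"jaw": 1},{"dx": -1,"dy": -1,"dz": 0,"wx": 0,"wy": 0,"wz": 0,"jaw": 1},{"dx": -1,"dy": -1,"dz": 0,"wx": 0,"wy": 0,"wz": 0,"jaw": 1},{"dx": -1,"dy": -0.7,"dz": 0,"wx": 0,"wy": 0,"wz": 0,"jaw": 1}])

```text
time: 1.15
tool_pos: [0.4317, 0.3479, 0.231]
tcp_rot: [-0.228, -3.133, 0.001]
wrist_force: [-0.4, 0.5, -0.3]
width: 0.998
```

Request:
apply_moves(targets=[{"dx": -1,"dy": -0.8,"dz": 0,"wx": 0,"wy": 0,"wz": 0,"jaw": 1},{"dx": -1,"dy": -0.6,"dz": 0,"wx": 0,"wy": 0,"wz": 0,"jaw": 1},{"dx": -1,"dy": -0.5,"dz": 0,"wx": 0,"wy": 0,"wz": 0,"jaw": 1},{"dx": 0,"dy": 0,"dz": 0,"wx": 0,"wy": 0,"wz": 0,"jaw": 0.7},{"dx": 0,"dy": 0,"dz": 0,"wx": 0,"wy": 0,"wz": 0,"jaw": 0.7}])

```text
time: 1.65
tool_pos: [0.5122, 0.2801, 0.2308]
tcp_rot: [-0.23, -3.132, 0.0]
wrist_force: [0.0, 0.4, -0.4]
width: 0.703
```

```bash
python3 st.py; python3 - <<'E'
from h import *
from workcell import bot,cams
s=bot.read_state(); c=cams.read_camera("wrist")
pickle.dump((s,c),open("pics/w1.pkl","wb")); cv2.imwrite("pics/w1.png",c["color"][:,:,::-1])
E
```

```text
1.65 pos [0.5122 0.2801 0.2308] xaxis [-0.989  0.146  0.001] yang 81.59 z [-0.001 -0.    -1.   ] F [ 0.    0.4  -0.39] w 0.703
F along beam 0.3960731407245905
```

View pics/w1.png

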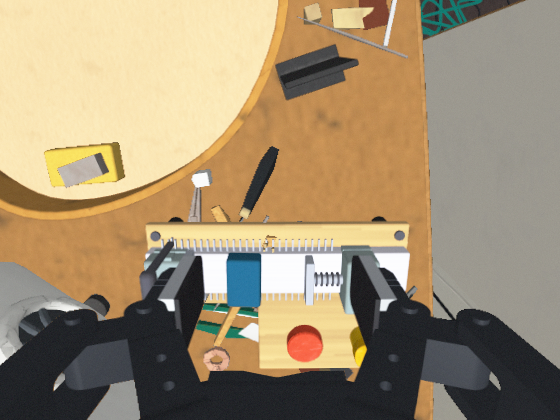

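The wrist view shows the wax at columns 228-262, the pad plate at column 309 and the stop at about 345. The bar is at about column 158, partly hidden by a finger. I'll measure in clamp axes from this view.

```bash
python3 - <<'E'
from h import *
s,c=pickle.load(open("pics/w1.pkl","rb"))
T=np.eye(4); T[:3,:3]=R.from_rotvec(s["tcp_rot"]).as_matrix(); T[:3,3]=s["tool_pos"]
W=cloud(c,T@c["T_tool_cam"])
a=np.radians(81.7); ax=np.array([np.cos(a),np.sin(a)]); cr=np.array([np.sin(a),-np.cos(a)])
o=np.array([.5826,.1705])
X=(W[...,:2]-o)@ax*1000; Y=(W[...,:2]-o)@cr*1000; Z=W[...,2]*1000
for v in (262,275,290,298):
    print("row",v,[(u,int(X[v,u]),int(Y[v,u]),int(Z[v,u])) for u in range(190,370,6) if np.isfinite(X[v,u])])
col=c["color"].astype(int); r,g,b=col[...,0],col[...,1],col[...,2]
def rep(n,m):
    P=(W[m]*1000)[:,:2].astype(np.float32); rc=cv2.minAreaRect(P); print(n,len(P),np.round(rc[0],1),np.round(rc[1],1),round(rc[2],1),"X",np.percentile(X[m],[1,50,99]).round(1),"Y",np.percentile(Y[m],[1,50,99]).round(1),"Z",np.median(Z[m]).round(1))
rep("wax",(b>r+40)&(abs(Z-85)<5)&(abs(Y)<40))
rep("beam",(b>150)&(abs(r-b)<30)&(abs(Z-66)<5)&(abs(Y)<40))
m=(abs(Z-126)<14)&(abs(X)<20)&(abs(Y)<60); m[:, 200:]=False
if m.sum()>5: rep("bar",m)
E
```

```text
row 262 [(190, 66, -96, 246), (196, 69, -96, 246), (202, 69, -92, 237), (208, 36, -13, 65), (214, 42, -14, 67), (220, 47, -13, 66), (226, 55, -22, 85), (232, 60, -21, 84), (238, 66, -22, 84), (244, 71, -22, 84), (250, 76, -21, 84), (256, 81, -22, 84), (262, 85, -13, 65), (268, 91, -13, 66), (274, 96, -13, 65), (280, 101, -13, 67), (286, 107, -13, 65), (292, 112, -13, 65), (298, 118, -12, 64), (304, 123, -13, 66), (310, 127, -21, 83), (316, 134, -13, 65), (322, 140, -13, 65), (328, 145, -13, 66), (334, 151, -12, 64), (340, 156, -12, 65), (346, 157, -23, 88), (352, 129, -92, 237), (358, 130, -95, 244), (364, 132, -96, 245)]
row 275 [(190, 69, -96, 257), (196, 69, -93, 249), (202, 69, -87, 239), (208, 35, 0, 65), (214, 41, 0, 65), (220, 46, 0, 64), (226, 55, -9, 83), (232, 60, -10, 85), (238, 65, -10, 85), (244, 70, -10, 85), (250, 75, -9, 84), (256, 81, -10, 85), (262, 85, 0, 66), (268, 90, 0, 66), (274, 96, 0, 65), (280, 101, 0, 65), (286, 107, 0, 66), (292, 113, 0, 65), (298, 118, 0, 65), (304, 123, -2, 69), (310, 127, -11, 87), (316, 133, -7, 79), (322, 138, -6, 79), (328, 144, -6, 
[... 908 characters left out ...]
12, 84), (244, 70, 12, 84), (250, 75, 13, 83), (256, 80, 12, 84), (262, 84, 34, 47), (268, 90, 33, 48), (274, 96, 34, 46), (280, 102, 33, 47), (286, 107, 27, 58), (292, 113, 27, 58), (298, 119, 27, 59), (304, 125, 27, 58), (310, 128, 11, 86), (316, 136, 26, 60), (322, 142, 28, 58), (328, 149, 34, 48), (334, 155, 34, 48), (340, 156, 19, 73), (346, 158, 7, 94), (352, 130, -77, 240), (358, 129, -85, 253), (364, 129, -89, 259)]
wax 1609 [591.4 239.7] [29.2 46. ] 80.5 X [55.6 70.  84.4] Y [-23.9  -3.4  20.4] Z 84.7
beam 4442 [582.9 193.8] [395.   64.5] 85.5 X [-129.8  109.3  218.6] Y [-23.1  -7.4  32.7] Z 65.8
bar 415 [559.6 176.7] [12.2 20.9] 78.9 X [-2.7  3.3  9.1] Y [-33.9 -29.1 -14.4] Z 130.6
```

Request:
apply_moves(targets=[{"dx": -0.7,"dy": -0.8,"dz": 0,"wx": 0,"wy": 0,"wz": 0,"jaw": 0.7},{"dx": -0.7,"dy": -0.8,"dz": 0,"wx": 0,"wy": 0,"wz": 0,"jaw": 0.7},{"dx": -0.7,"dy": -0.8,"dz": 0,"wx": 0,"wy": 0,"wz": 0,"jaw": 0.7},{"dx": -0.75,"dy": -0.81,"dz": 0,"wx": 0,"wy": 0,"wz": 0,"jaw": 0.7},{"dx": 0,"dy": 0,"dz": 0,"wx": 0,"wy": 0,"wz": 0,"jaw": 0.7}])

```text
time: 2.2
tool_pos: [0.5837, 0.1714, 0.2312]
tcp_rot: [0.23, 3.132, -0.002]
wrist_force: [-0.9, 1.0, -0.5]
width: 0.703
```

Request:
apply_moves(targets=[{"dx": 0,"dy": 0,"dz": 0.9,"wx": 0,"wy": 0,"wz": 0,"jaw": 0.7},{"dx": 0,"dy": 0,"dz": 0.9,"wx": 0,"wy": 0,"wz": 0,"jaw": 0.7},{"dx": 0,"dy": 0,"dz": 0,"wx": 0,"wy": 0,"wz": 0,"jaw": 0.7}])

```text
time: 2.5
tool_pos: [0.5785, 0.1737, 0.1727]
tcp_rot: [-0.225, -3.125, 0.004]
wrist_force: [-0.3, -0.8, -0.3]
width: 0.694
```

```bash
python3 st.py; python3 - <<'E'
from h import *
from workcell import bot,cams
s=bot.read_state(); c=cams.read_camera("wrist")
pickle.dump((s,c),open("pics/w2.pkl","wb")); cv2.imwrite("pics/w2.png",c["color"][:,:,::-1])
T=np.eye(4); T[:3,:3]=R.from_rotvec(s["tcp_rot"]).as_matrix(); T[:3,3]=s["tool_pos"]
W=cloud(c,T@c["T_tool_cam"])
a=np.radians(81.7); ax=np.array([np.cos(a),np.sin(a)]); cr=np.array([np.sin(a),-np.cos(a)])
o=np.array([.5826,.1705])
X=(W[...,:2]-o)@ax*1000; Y=(W[...,:2]-o)@cr*1000; Z=W[...,2]*1000
print("tcp X,Y",(s["tool_pos"][:2]-o)@ax*1000,(s["tool_pos"][:2]-o)@cr*1000)
m=(abs(Z-132)<5)&(abs(X)<20)&(abs(Y)<40)
P=(W[m]*1000)[:,:2].astype(np.float32); rc=cv2.minAreaRect(P)
print(len(P),rc,np.percentile(X[m],[2,50,98]),np.percentile(Y[m],[1,99]),np.median(Z[m]))
for y in range(-35,36,10):
    k=m&(abs(Y-y)<5); 
    if k.sum()>3: print(y,k.sum(),np.percentile(X[k],[2,98]).round(1))
E
```

```text
2.5 pos [0.5785 0.1737 0.1727] xaxis [-0.99   0.143  0.008] yang 81.78 z [-0.009 -0.002 -1.   ] F [-0.26 -0.77 -0.27] w 0.694
F along beam -0.803003627305878
tcp X,Y 2.5353069637948753 -4.5190018467383215
2412 ((581.0836791992188, 173.26446533203125), (11.946105003356934, 63.25767135620117), 82.1367416381836) [-3.19996606  2.54917987  8.32287143] [-32.75207467  28.16816626] 131.22652105229335
-35 149 [-2.6  7.2]
-25 426 [-3.2  8.3]
-15 420 [-3.3  8.4]
-5 402 [-3.4  8.4]
5 377 [-2.9  8.5]
15 348 [-3.  8.]
25 290 [-3.1  8.1]
```

View pics/w2.png

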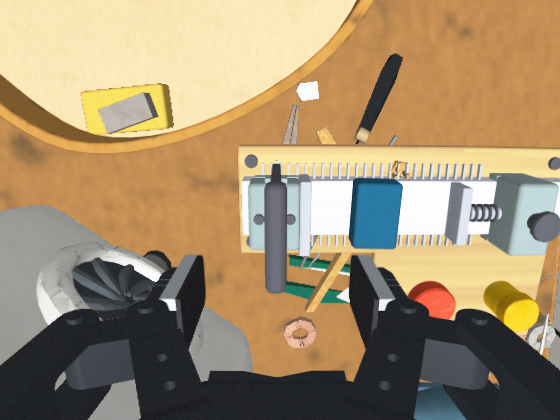

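The bar is seen clearly between the fingers, at columns 265-287 and rows 165-293, and it is centred along the beam to about 0.1 mm. I'll descend.

Request:
apply_moves(targets=[{"dx": -0.05,"dy": 0,"dz": 0.7,"wx": 0,"wy": 0,"wz": 0,"jaw": 0.7},{"dx": 0,"dy": 0,"dz": 0.7,"wx": 0,"wy": 0,"wz": 0,"jaw": 0.7},{"dx": 0,"dy": 0,"dz": 0.5,"wx": 0,"wy": 0,"wz": 0,"jaw": 0.6},{"dx": 0,"dy": 0,"dz": 0,"wx": 0,"wy": 0,"wz": 0,"jaw": 0.5},{"dx": 0,"dy": 0,"dz": 0,"wx": 0,"wy": 0,"wz": 0,"jaw": 0.5}])

```text
time: 3.05
tool_pos: [0.5845, 0.1734, 0.1211]
tcp_rot: [0.227, 3.133, 0.0]
wrist_force: [0.6, -0.4, -0.6]
width: 0.501
```

```bash
cat > look.py <<'E'
import sys
from h import *
from workcell import bot,cams
n=sys.argv[1]
s=bot.read_state(); c=cams.read_camera("wrist")
pickle.dump((s,c),open(f"pics/{n}.pkl","wb")); cv2.imwrite(f"pics/{n}.png",c["color"][:,:,::-1])
T=np.eye(4); T[:3,:3]=R.from_rotvec(s["tcp_rot"]).as_matrix(); T[:3,3]=s["tool_pos"]
W=cloud(c,T@c["T_tool_cam"])
a=np.radians(81.7); ax=np.array([np.cos(a),np.sin(a)]); cr=np.array([np.sin(a),-np.cos(a)])
o=np.array([.5826,.1705])
X=(W[...,:2]-o)@ax*1000; Y=(W[...,:2]-o)@cr*1000; Z=W[...,2]*1000
tx=(s["tool_pos"][:2]-o)@ax*1000
print("tcp X,Y",tx,(s["tool_pos"][:2]-o)@cr*1000, "z",s["tool_pos"][2])
m=(abs(Z-132)<9)&(abs(X-tx)<15)&(abs(Y)<40)
for y in range(-35,36,10):
    k=m&(abs(Y-y)<5)
    if k.sum()>3: print("bar",y,k.sum(),np.percentile(X[k],[2,98]).round(1),np.median(Z[k]).round(1))
col=c["color"].astype(int); r,g,b=col[...,0],col[...,1],col[...,2]
k=(b>r+40)&(abs(Z-85)<5)&(abs(Y)<40)
if k.sum()>20: print("wax X",np.percentile(X[k],[1,99]).round(1),"Y",np.percentile(Y[k],[1,99]).round(1))
E
python3 st.py; python3 look.py w3
```

```text
3.05 pos [0.5845 0.1734 0.1211] xaxis [-0.99   0.144 -0.001] yang 81.73 z [ 0.001  0.    -1.   ] F [ 0.64 -0.41 -0.58] w 0.501
F along beam -0.3088917167475555
tcp X,Y 3.1175490832488886 1.4617934265152457 z 0.12110608068199628
bar -35 346 [-2.5  7.7] 129.8
bar -25 790 [-3.   8.6] 131.2
bar -15 736 [-3.1  8.2] 131.3
bar -5 692 [-3.3  8.3] 131.4
bar 5 636 [-3.   8.4] 131.3
bar 15 605 [-3.2  8.5] 131.3
bar 25 466 [-3.3  8.6] 131.2
wax X [54.7 83.8] Y [-23.9  20.6]
```

View pics/w3.png

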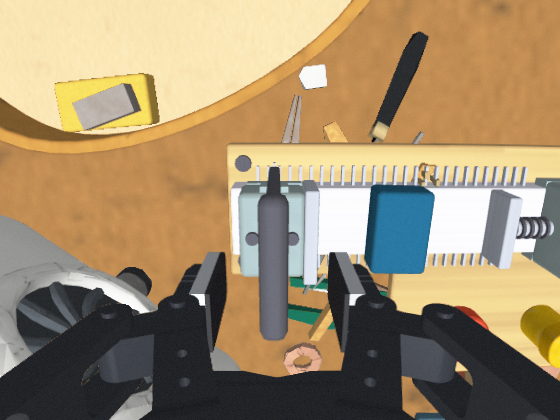

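Request:
apply_moves(targets=[{"dx": 0.12,"dy": -0.015,"dz": 0.25,"wx": 0,"wy": 0,"wz": 0,"jaw": 0.5},{"dx": 0,"dy": 0,"dz": 0.22,"wx": 0,"wy": 0,"wz": 0,"jaw": 0.4},{"dx": 0,"dy": 0,"dz": 0,"wx": 0,"wy": 0,"wz": 0,"jaw": 0.3},{"dx": 0,"dy": 0,"dz": 0,"wx": 0,"wy": 0,"wz": 0,"jaw": 0.3}])

```text
time: 3.5
tool_pos: [0.5803, 0.1728, 0.1058]
tcp_rot: [-0.228, -3.133, 0.0]
wrist_force: [0.4, -0.7, -0.1]
width: 0.305
```

```bash
python3 st.py; python3 look.py w4
```

```text
3.5 pos [0.5803 0.1728 0.1058] xaxis [-0.99   0.144  0.001] yang 81.69 z [-0.001 -0.    -1.   ] F [ 0.41 -0.69 -0.07] w 0.305
F along beam -0.6252606386424018
tcp X,Y 1.9626559204541063 -2.572516869455209 z 0.10584270446478669
bar -35 465 [-2.4  7.7] 129.6
bar -25 940 [-3.   8.4] 131.3
bar -15 1280 [-12.7  16.6] 131.4
bar -5 1096 [-9.9 16. ] 131.4
bar 5 964 [-9.9 16. ] 131.3
bar 15 701 [-3.3  8.5] 131.3
bar 25 522 [-3.   8.6] 131.2
wax X [54.3 83.5] Y [-23.9  20.3]
```

Request:
apply_moves(targets=[{"dx": 0,"dy": 0.02,"dz": -0.02,"wx": 0,"wy": 0,"wz": 0,"jaw": 0.2},{"dx": 0,"dy": 0,"dz": 0,"wx": 0,"wy": 0,"wz": 0,"jaw": 0.1},{"dx": 0,"dy": 0,"dz": 0,"wx": 0,"wy": 0,"wz": 0,"jaw": 0},{"dx": 0,"dy": 0,"dz": 0,"wx": 0,"wy": 0,"wz": 0,"jaw": 0},{"dx": 0,"dy": 0,"dz": 0,"wx": 0,"wy": 0,"wz": 0,"jaw": 0}], newtons=50)

```text
time: 4.05
tool_pos: [0.581, 0.1736, 0.1072]
tcp_rot: [0.228, 3.133, 0.0]
wrist_force: [-0.2, -1.0, 2.0]
width: 0.126
```

```bash
python3 st.py
```

```text
4.05 pos [0.581  0.1736 0.1072] xaxis [-0.99   0.144 -0.001] yang 81.69 z [ 0.001  0.    -1.   ] F [-0.17 -0.97  1.99] w 0.126
F along beam -0.9802044545638143
```

Request:
apply_moves(targets=[{"dx": 0,"dy": 0,"dz": -0.07,"wx": 0,"wy": 0,"wz": 0,"jaw": 0},{"dx": 0,"dy": 0,"dz": -0.07,"wx": 0,"wy": 0,"wz": 0,"jaw": 0},{"dx": 0,"dy": 0,"dz": -0.07,"wx": 0,"wy": 0,"wz": 0,"jaw": 0},{"dx": 0,"dy": 0,"dz": 0,"wx": 0,"wy": 0,"wz": 0,"jaw": 0},{"dx": 0,"dy": 0,"dz": 0,"wx": 0,"wy": 0,"wz": 0,"jaw": 0}])

```text
time: 4.55
tool_pos: [0.5807, 0.1732, 0.1125]
tcp_rot: [-0.228, -3.133, 0.001]
wrist_force: [4.7, -0.3, -10.0]
width: 0.129
```

```bash
python3 st.py; python3 look.py w5
```

```text
4.55 pos [0.5807 0.1732 0.1125] xaxis [-0.99   0.144  0.   ] yang 81.69 z [-0. -0. -1.] F [  4.66  -0.27 -10.  ] w 0.129
F along beam 0.40872858595855155
tcp X,Y 2.4162319703752293 -2.3113682715220722 z 0.11249006938774231
bar -35 498 [-1.6  8.5] 134.4
bar -25 923 [-2.3  9.3] 136.4
bar -15 1594 [-8.3 15.1] 136.2
bar -5 1044 [-12.3  17. ] 136.4
bar 5 732 [-2.1  9. ] 136.6
bar 15 681 [-2.2  9. ] 136.5
bar 25 506 [-2.3  9.1] 136.4
wax X [54.4 83.5] Y [-23.9  20.4]
```

View pics/w5.png

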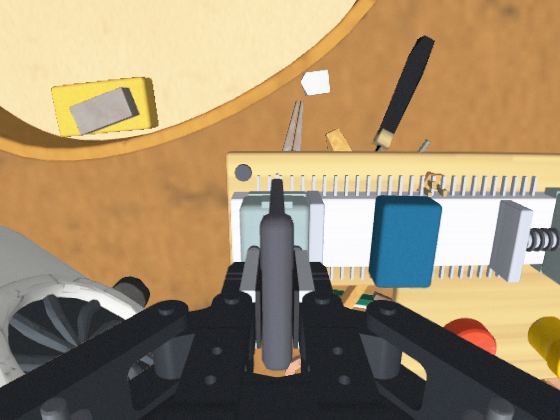

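Request:
apply_moves(targets=[{"dx": -0.015,"dy": 0,"dz": -0.04,"wx": 0,"wy": 0,"wz": 0,"jaw": 0},{"dx": 0,"dy": 0.05,"dz": 0,"wx": 0,"wy": 0,"wz": 0,"jaw": 0},{"dx": 0,"dy": 0.1,"dz": 0,"wx": 0,"wy": 0,"wz": 0,"jaw": 0},{"dx": 0,"dy": 0.1,"dz": 0,"wx": 0,"wy": 0,"wz": 0,"jaw": 0},{"dx": 0,"dy": 0.1,"dz": 0,"wx": 0,"wy": 0,"wz": 0,"jaw": 0}])

```text
time: 5.1
tool_pos: [0.5823, 0.184, 0.114]
tcp_rot: [-0.227, -3.132, 0.001]
wrist_force: [2.8, -1.9, -9.6]
width: 0.125
```

```bash
python3 st.py; python3 look.py w6
```

```text
5.1 pos [0.5823 0.184  0.114 ] xaxis [-0.99   0.144  0.001] yang 81.7 z [-0.001 -0.    -1.   ] F [ 2.79 -1.89 -9.59] w 0.125
F along beam -1.4626661330814361
tcp X,Y 13.333791486085548 -2.2273980822635155 z 0.11403129867926962
bar -35 514 [ 9.2 19.4] 135.8
bar -25 934 [ 8.6 20.2] 138.0
bar -15 1555 [ 2.7 25.9] 137.5
bar -5 1044 [-1.3 28. ] 137.9
bar 5 703 [ 8.9 19.8] 138.1
bar 15 680 [ 8.7 19.9] 138.0
bar 25 514 [ 8.3 20. ] 137.9
wax X [54.7 83.7] Y [-23.8  20.3]
```

The bar lifts 6.6 mm and the carriage slides freely with about 1.5 N of drag. I'll continue.

Request:
apply_moves(targets=[{"dx": 0,"dy": 0.12,"dz": 0,"wx": 0,"wy": 0,"wz": 0,"jaw": 0},{"dx": 0,"dy": 0.12,"dz": 0,"wx": 0,"wy": 0,"wz": 0,"jaw": 0},{"dx": 0,"dy": 0.12,"dz": 0,"wx": 0,"wy": 0,"wz": 0,"jaw": 0},{"dx": 0,"dy": 0.1,"dz": 0,"wx": 0,"wy": 0,"wz": 0,"jaw": 0},{"dx": 0,"dy": 0.1,"dz": 0,"wx": 0,"wy": 0,"wz": 0,"jaw": 0}])

```text
time: 5.65
tool_pos: [0.5848, 0.2008, 0.1141]
tcp_rot: [-0.227, -3.133, 0.0]
wrist_force: [1.5, -2.5, -9.9]
width: 0.129
```

```bash
python3 st.py
```

```text
5.65 pos [0.5848 0.2008 0.1141] xaxis [-0.99   0.144  0.001] yang 81.7 z [-0.001 -0.    -1.   ] F [ 1.5  -2.48 -9.94] w 0.129
F along beam -2.2417333080000605
```

Request:
apply_moves(targets=[{"dx": 0,"dy": 0.1,"dz": 0,"wx": 0,"wy": 0,"wz": 0,"jaw": 0},{"dx": 0,"dy": 0.1,"dz": 0,"wx": 0,"wy": 0,"wz": 0,"jaw": 0},{"dx": 0,"dy": 0.1,"dz": 0,"wx": 0,"wy": 0,"wz": 0,"jaw": 0},{"dx": 0,"dy": 0.1,"dz": 0,"wx": 0,"wy": 0,"wz": 0,"jaw": 0},{"dx": 0,"dy": 0.1,"dz": 0,"wx": 0,"wy": 0,"wz": 0,"jaw": 0}])

```text
time: 6.15
tool_pos: [0.587, 0.2155, 0.1141]
tcp_rot: [-0.227, -3.133, 0.0]
wrist_force: [0.2, -1.8, -9.7]
width: 0.127
```

```bash
python3 st.py; python3 look.py w7
```

```text
6.15 pos [0.587  0.2155 0.1141] xaxis [-0.99   0.144  0.001] yang 81.69 z [-0.001 -0.    -1.   ] F [ 0.21 -1.76 -9.69] w 0.127
F along beam -1.714231215156086
tcp X,Y 45.18383585580521 -2.1555737112065407 z 0.11412017535871918
bar -35 523 [41.1 51.2] 136.0
bar -25 927 [40.4 51.9] 138.1
bar -15 1548 [34.6 57.8] 137.4
bar -5 1039 [30.6 59.9] 138.0
bar 5 707 [40.8 51.6] 138.1
bar 15 676 [40.6 51.7] 138.1
bar 25 508 [40.1 51.9] 138.0
wax X [69.4 97.1] Y [-24.1  20.3]
```

View pics/w7.png

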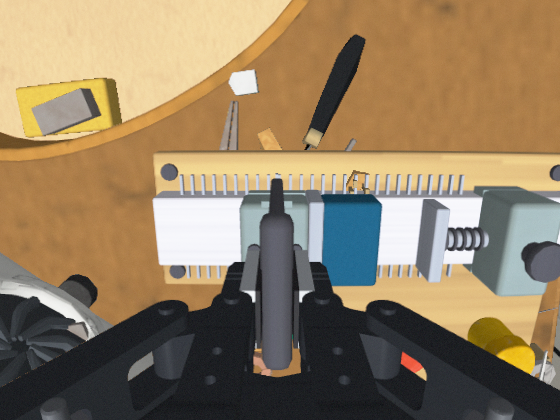

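The jaw is now carrying the wax (columns 320-380) and the pad face is at about column 420. I'll advance to just short of touch, then go slowly.

Request:
apply_moves(targets=[{"dx": 0,"dy": 0.1,"dz": 0,"wx": 0,"wy": 0,"wz": 0,"jaw": 0},{"dx": 0,"dy": 0.1,"dz": 0,"wx": 0,"wy": 0,"wz": 0,"jaw": 0},{"dx": 0,"dy": 0.1,"dz": 0,"wx": 0,"wy": 0,"wz": 0,"jaw": 0},{"dx": 0,"dy": 0.1,"dz": 0,"wx": 0,"wy": 0,"wz": 0,"jaw": 0},{"dx": 0,"dy": 0.1,"dz": 0,"wx": 0,"wy": 0,"wz": 0,"jaw": 0}])

```text
time: 6.7
tool_pos: [0.5892, 0.2304, 0.1141]
tcp_rot: [-0.227, -3.133, 0.0]
wrist_force: [-0.6, -1.5, -9.8]
width: 0.135
```

Request:
apply_moves(targets=[{"dx": 0,"dy": 0.05,"dz": 0,"wx": 0,"wy": 0,"wz": 0,"jaw": 0},{"dx": 0,"dy": 0.05,"dz": 0,"wx": 0,"wy": 0,"wz": 0,"jaw": 0},{"dx": 0,"dy": 0.05,"dz": 0,"wx": 0,"wy": 0,"wz": 0,"jaw": 0}])

```text
time: 7.0
tool_pos: [0.5899, 0.2348, 0.1142]
tcp_rot: [-0.227, -3.133, -0.0]
wrist_force: [-1.4, -1.0, -10.5]
width: 0.13
```

```bash
python3 st.py; python3 look.py w8
```

```text
7.0 pos [0.5899 0.2348 0.1142] xaxis [-0.99   0.144  0.   ] yang 81.7 z [-0.  0. -1.] F [ -1.43  -1.   -10.49] w 0.13
F along beam -1.1955049792369319
tcp X,Y 64.67665605978713 -2.0792037108795514 z 0.11417595330208423
bar -35 531 [60.6 70.7] 135.9
bar -25 928 [59.9 71.5] 138.1
bar -15 1547 [54.1 77.3] 137.6
bar -5 1029 [50.1 79.3] 138.1
bar 5 712 [60.3 71.1] 138.2
bar 15 664 [60.1 71.3] 138.1
bar 25 520 [59.6 71.3] 138.0
wax X [ 88.9 116.6] Y [-24.1  19.8]
```

Request:
apply_moves(targets=[{"dx": 0,"dy": 0.05,"dz": 0,"wx": 0,"wy": 0,"wz": 0,"jaw": 0},{"dx": 0,"dy": 0.05,"dz": 0,"wx": 0,"wy": 0,"wz": 0,"jaw": 0},{"dx": 0,"dy": 0.05,"dz": 0,"wx": 0,"wy": 0,"wz": 0,"jaw": 0}])

```text
time: 7.35
tool_pos: [0.5905, 0.2391, 0.1142]
tcp_rot: [-0.228, -3.133, 0.0]
wrist_force: [-1.8, -1.1, -10.2]
width: 0.13
```

Request:
apply_moves(targets=[{"dx": 0,"dy": 0.04,"dz": 0,"wx": 0,"wy": 0,"wz": 0,"jaw": 0},{"dx": 0,"dy": 0.04,"dz": 0,"wx": 0,"wy": 0,"wz": 0,"jaw": 0}])

```text
time: 7.55
tool_pos: [0.5908, 0.2412, 0.1141]
tcp_rot: [-0.227, -3.133, 0.001]
wrist_force: [-2.2, -2.7, -10.1]
width: 0.128
```

Request:
apply_moves(targets=[{"dx": 0,"dy": 0.04,"dz": 0,"wx": 0,"wy": 0,"wz": 0,"jaw": 0},{"dx": 0,"dy": 0.04,"dz": 0,"wx": 0,"wy": 0,"wz": 0,"jaw": 0}])

```text
time: 7.75
tool_pos: [0.5908, 0.2417, 0.1136]
tcp_rot: [-0.227, -3.132, 0.007]
wrist_force: [-3.7, -8.9, -10.7]
width: 0.132
```

```bash
python3 st.py; python3 look.py w9
```

```text
7.75 pos [0.5908 0.2417 0.1136] xaxis [-0.99   0.144  0.001] yang 81.73 z [-0.002 -0.004 -1.   ] F [ -3.67  -8.92 -10.68] w 0.132
F along beam -9.353301118553079
tcp X,Y 71.61270892987235 -2.1396288205084484 z 0.11361739298992532
bar -35 524 [67.1 77.3] 135.5
bar -25 928 [66.5 77.8] 137.5
bar -15 1574 [61.1 84.3] 137.1
bar -5 1024 [56.9 86.2] 137.5
bar 5 722 [67.3 78.2] 137.7
bar 15 644 [67.2 77.9] 137.6
bar 25 510 [66.3 78. ] 137.5
wax X [ 95.5 123.4] Y [-24.1  20. ]
```

Request:
apply_moves(targets=[{"dx": 0,"dy": 0,"dz": 0,"wx": 0,"wy": 0,"wz": 0,"jaw": 0},{"dx": 0,"dy": 0,"dz": 0,"wx": 0,"wy": 0,"wz": 0,"jaw": 0}])

```text
time: 8.0
tool_pos: [0.5909, 0.2417, 0.1136]
tcp_rot: [-0.227, -3.132, 0.006]
wrist_force: [-3.0, -6.5, -10.3]
width: 0.128
```

```bash
python3 st.py; python3 look.py w9 | head -1; python3 - <<'E'
import pickle
s,c=pickle.load(open("pics/w9.pkl","rb")); print(s["torque"])
E
```

```text
8.0 pos [0.5909 0.2417 0.1136] xaxis [-0.99   0.144  0.001] yang 81.71 z [-0.002 -0.004 -1.   ] F [ -3.    -6.46 -10.29] w 0.128
F along beam -6.826109631856463
tcp X,Y 71.6812395252944 -2.0882422485919383 z 0.11362946644806857
[-1.10861203  0.32183989  0.03160859]
```

View pics/w9.png

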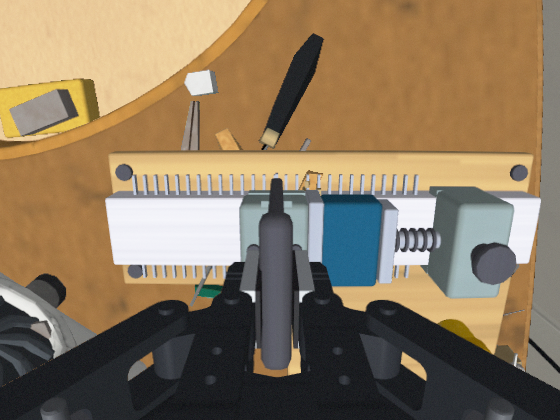

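Request:
apply_moves(targets=[{"dx": 0.01,"dy": 0.05,"dz": -0.01,"wx": 0,"wy": 0,"wz": 0,"jaw": 0},{"dx": 0,"dy": 0.05,"dz": 0,"wx": 0,"wy": 0,"wz": 0,"jaw": 0},{"dx": 0,"dy": 0.05,"dz": 0,"wx": 0,"wy": 0,"wz": 0,"jaw": 0},{"dx": 0,"dy": 0.04,"dz": 0,"wx": 0,"wy": 0,"wz": 0,"jaw": 0},{"dx": 0,"dy": 0.04,"dz": 0,"wx": 0,"wy": 0,"wz": 0,"jaw": 0}])

```text
time: 8.55
tool_pos: [0.5916, 0.2472, 0.1137]
tcp_rot: [-0.227, -3.132, 0.009]
wrist_force: [-1.1, -10.9, -9.8]
width: 0.128
```

```bash
python3 st.py; python3 look.py w10
```

```text
8.55 pos [0.5916 0.2472 0.1137] xaxis [-0.99   0.144  0.001] yang 81.72 z [-0.002 -0.006 -1.   ] F [ -1.11 -10.93  -9.81] w 0.128
F along beam -10.971386960908154
tcp X,Y 77.24736622520052 -2.1413194777116664 z 0.1137050447463103
bar -35 518 [72.8 82.8] 135.6
bar -25 928 [71.9 83.5] 137.6
bar -15 1563 [66.8 90. ] 137.2
bar -5 1026 [62.6 91.9] 137.6
bar 5 718 [73.  83.9] 137.8
bar 15 653 [72.8 83.6] 137.7
bar 25 513 [72.  83.7] 137.6
wax X [101.  128.9] Y [-24.1  20. ]
```

Request:
apply_moves(targets=[{"dx": 0,"dy": 0,"dz": 0,"wx": 0,"wy": 0,"wz": 0,"jaw": 0}])

```text
time: 8.7
tool_pos: [0.5916, 0.2474, 0.1137]
tcp_rot: [-0.227, -3.132, 0.009]
wrist_force: [-1.0, -10.0, -9.3]
width: 0.13
```

Request:
apply_moves(targets=[{"dx": 0,"dy": 0,"dz": 0,"wx": 0,"wy": 0,"wz": 0,"jaw": 0}])

```text
time: 8.8
tool_pos: [0.5917, 0.2474, 0.1137]
tcp_rot: [-0.227, -3.132, 0.009]
wrist_force: [-1.6, -10.1, -9.9]
width: 0.129
```

Request:
apply_moves(targets=[{"dx": 0,"dy": 0,"dz": 0,"wx": 0,"wy": 0,"wz": 0,"jaw": 0}])

```text
time: 8.9
tool_pos: [0.5916, 0.2473, 0.1137]
tcp_rot: [-0.227, -3.132, 0.009]
wrist_force: [-0.9, -10.9, -9.7]
width: 0.126
```

```bash
python3 st.py
```

```text
8.9 pos [0.5916 0.2473 0.1137] xaxis [-0.99   0.144  0.001] yang 81.71 z [-0.002 -0.006 -1.   ] F [ -0.92 -10.91  -9.68] w 0.126
F along beam -10.926031851074875
```

Request:
apply_moves(targets=[{"dx": 0,"dy": 0.05,"dz": 0,"wx": 0,"wy": 0,"wz": 0,"jaw": 0},{"dx": 0,"dy": 0.05,"dz": 0,"wx": 0,"wy": 0,"wz": 0,"jaw": 0},{"dx": 0,"dy": 0.05,"dz": 0,"wx": 0,"wy": 0,"wz": 0,"jaw": 0},{"dx": 0,"dy": 0.05,"dz": 0,"wx": 0,"wy": 0,"wz": 0,"jaw": 0},{"dx": 0,"dy": 0.03,"dz": 0,"wx": 0,"wy": 0,"wz": 0,"jaw": 0}])

```text
time: 9.4
tool_pos: [0.5924, 0.2528, 0.1133]
tcp_rot: [-0.227, -3.131, 0.013]
wrist_force: [-2.3, -14.6, -9.6]
width: 0.132
```

Request:
apply_moves(targets=[{"dx": 0,"dy": 0,"dz": 0,"wx": 0,"wy": 0,"wz": 0,"jaw": 0}])

```text
time: 9.5
tool_pos: [0.5924, 0.2528, 0.1134]
tcp_rot: [-0.227, -3.131, 0.013]
wrist_force: [-1.7, -14.4, -10.1]
width: 0.13
```

```bash
python3 st.py; python3 look.py w11
```

```text
9.5 pos [0.5924 0.2528 0.1134] xaxis [-0.99   0.144  0.002] yang 81.72 z [-0.003 -0.008 -1.   ] F [ -1.67 -14.4  -10.1 ] w 0.13
F along beam -14.487350563256978
tcp X,Y 82.90449079983642 -2.17084310335461 z 0.11336075864304643
bar -35 519 [78.1 88.4] 135.3
bar -25 926 [77.6 89.2] 137.3
bar -15 1545 [72.5 95.7] 136.8
bar -5 1046 [68.3 97.5] 137.2
bar 5 710 [78.7 89.6] 137.4
bar 15 656 [78.3 89.3] 137.3
bar 25 504 [77.6 89. ] 137.2
wax X [106.6 134.4] Y [-24.1  20.4]
```

Force is rising faster than 0.4 N/mm. I'll back off a couple of millimetres to separate drag from grip by hysteresis.

Request:
apply_moves(targets=[{"dx": 0,"dy": -0.03,"dz": 0,"wx": 0,"wy": 0,"wz": 0,"jaw": 0}])

```text
time: 9.65
tool_pos: [0.5924, 0.2527, 0.1135]
tcp_rot: [-0.227, -3.131, 0.01]
wrist_force: [-1.8, -10.2, -10.2]
width: 0.127
```

Request:
apply_moves(targets=[{"dx": 0,"dy": -0.03,"dz": 0,"wx": 0,"wy": 0,"wz": 0,"jaw": 0}])

```text
time: 9.75
tool_pos: [0.5924, 0.2526, 0.1137]
tcp_rot: [-0.227, -3.132, 0.008]
wrist_force: [-1.3, -8.5, -9.7]
width: 0.127
```

Request:
apply_moves(targets=[{"dx": 0,"dy": -0.03,"dz": 0,"wx": 0,"wy": 0,"wz": 0,"jaw": 0}])

```text
time: 9.85
tool_pos: [0.5924, 0.2523, 0.1139]
tcp_rot: [-0.228, -3.132, 0.006]
wrist_force: [-2.0, -7.4, -9.5]
width: 0.132
```

Request:
apply_moves(targets=[{"dx": 0,"dy": 0,"dz": 0,"wx": 0,"wy": 0,"wz": 0,"jaw": 0}])

```text
time: 9.95
tool_pos: [0.5924, 0.2523, 0.1139]
tcp_rot: [-0.227, -3.132, 0.007]
wrist_force: [-2.4, -8.0, -10.7]
width: 0.13
```

```bash
python3 st.py; python3 look.py w12
```

```text
9.95 pos [0.5924 0.2523 0.1139] xaxis [-0.99   0.144  0.001] yang 81.7 z [-0.002 -0.004 -1.   ] F [ -2.39  -8.03 -10.71] w 0.13
F along beam -8.29464223074655
tcp X,Y 82.31169726623048 -2.1428037486752087 z 0.11392061101776611
bar -35 518 [77.8 88.1] 135.7
bar -25 932 [77.2 88.6] 137.9
bar -15 1554 [71.8 94.9] 137.4
bar -5 1022 [67.7 97. ] 137.8
bar 5 720 [78.  88.9] 137.9
bar 15 668 [77.8 88.6] 137.9
bar 25 504 [77.  88.7] 137.7
wax X [106.2 134.1] Y [-24.2  20.2]
```

Forward push is about 14.5 N and backward about 8 N, so the grip is roughly 10 N with about 3 N of loaded drag. That agrees with the geometry of about 11 mm pushed in. The notches repeat every 6 mm from the start, so the lock points are near bar X = 80.7, 86.7 and 92.7 mm. I'll advance to about 89 mm for a grip of roughly 12-12.5 N.

Request:
apply_moves(targets=[{"dx": 0.005,"dy": 0.06,"dz": 0,"wx": 0,"wy": 0,"wz": 0,"jaw": 0},{"dx": 0,"dy": 0.06,"dz": 0,"wx": 0,"wy": 0,"wz": 0,"jaw": 0},{"dx": 0,"dy": 0.05,"dz": 0,"wx": 0,"wy": 0,"wz": 0,"jaw": 0},{"dx": 0,"dy": 0.05,"dz": 0,"wx": 0,"wy": 0,"wz": 0,"jaw": 0},{"dx": 0,"dy": 0.03,"dz": 0,"wx": 0,"wy": 0,"wz": 0,"jaw": 0}])

```text
time: 10.5
tool_pos: [0.5929, 0.2567, 0.1132]
tcp_rot: [-0.226, -3.131, 0.015]
wrist_force: [-1.5, -16.3, -9.7]
width: 0.126
```

```bash
python3 st.py; python3 look.py w13
```

```text
10.5 pos [0.5929 0.2567 0.1132] xaxis [-0.99   0.144  0.002] yang 81.73 z [-0.003 -0.01  -1.   ] F [ -1.48 -16.29  -9.71] w 0.126
F along beam -16.334979169746795
tcp X,Y 86.75550089573417 -2.23220460741408 z 0.11316037528147418
bar -35 518 [81.9 92. ] 135.1
bar -25 925 [81.2 92.7] 137.0
bar -15 1561 [76.4 99.5] 136.7
bar -5 1025 [ 72.2 101.4] 137.0
bar 5 697 [82.6 93.5] 137.2
bar 15 627 [82.2 92.8] 137.2
bar 25 512 [81.2 92.9] 136.9
wax X [110.3 138.1] Y [-24.2  20. ]
```

View pics/w13.png

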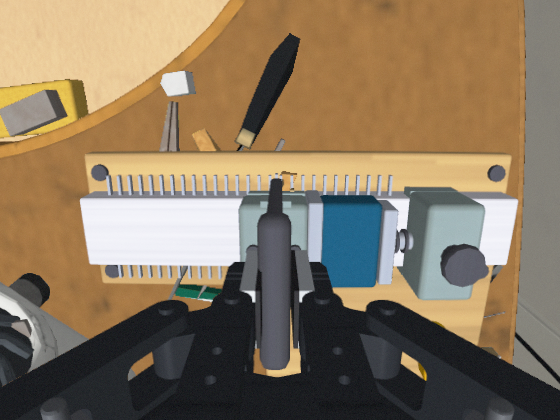

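The bar centre is at 87.2 mm, 15.3 mm into the pad, so the grip is about 11-12 N by geometry and it sits over the 86.7 mm notch. The wax is flat and square at columns 322-380. I'll ease the bar down here with the fingers still closed.

Request:
apply_moves(targets=[{"dx": 0,"dy": 0,"dz": 0.04,"wx": 0,"wy": 0,"wz": 0,"jaw": 0},{"dx": 0,"dy": 0,"dz": 0.04,"wx": 0,"wy": 0,"wz": 0,"jaw": 0},{"dx": 0,"dy": 0,"dz": 0.03,"wx": 0,"wy": 0,"wz": 0,"jaw": 0}])

```text
time: 10.85
tool_pos: [0.5929, 0.2568, 0.11]
tcp_rot: [-0.227, -3.131, 0.015]
wrist_force: [-2.4, -16.0, -8.6]
width: 0.132
```

```bash
python3 st.py; python3 look.py w14
```

```text
10.85 pos [0.5929 0.2568 0.11  ] xaxis [-0.99   0.144  0.002] yang 81.72 z [-0.003 -0.009 -1.   ] F [ -2.39 -16.04  -8.65] w 0.132
F along beam -16.21723584525372
tcp X,Y 86.83971525497701 -2.2220956013022404 z 0.10995296558504329
bar -35 478 [82.  92.4] 132.0
bar -25 928 [81.2 92.8] 133.9
bar -15 1625 [76.5 99.7] 133.9
bar -5 1023 [ 72.2 101.5] 133.9
bar 5 738 [82.6 93.7] 134.0
bar 15 635 [82.2 92.8] 134.0
bar 25 511 [81.3 92.9] 133.7
wax X [110.4 138.3] Y [-24.1  20. ]
```

Lift is now about 2.6 mm with the spring still pulling down at 8.6 N, so the tooth is not resting on a rib and is entering the notch. I'll continue down.

Request:
apply_moves(targets=[{"dx": 0,"dy": 0,"dz": 0.04,"wx": 0,"wy": 0,"wz": 0,"jaw": 0},{"dx": 0,"dy": 0,"dz": 0.03,"wx": 0,"wy": 0,"wz": 0,"jaw": 0}])

```text
time: 11.1
tool_pos: [0.5929, 0.2567, 0.1079]
tcp_rot: [-0.227, -3.131, 0.015]
wrist_force: [-1.8, -16.6, -9.2]
width: 0.127
```

```bash
python3 st.py; python3 look.py w15
```

```text
11.1 pos [0.5929 0.2567 0.1079] xaxis [-0.99   0.144  0.002] yang 81.72 z [-0.003 -0.009 -1.   ] F [ -1.77 -16.63  -9.19] w 0.127
F along beam -16.709957915822013
tcp X,Y 86.82047734198953 -2.227204426236884 z 0.10792486977986955
bar -35 467 [82.  92.4] 130.2
bar -25 922 [81.2 92.8] 131.9
bar -15 1698 [76.5 99.7] 132.1
bar -5 1003 [ 72.3 101.3] 132.0
bar 5 739 [82.6 93.7] 131.9
bar 15 631 [82.4 92.8] 132.0
bar 25 510 [81.3 92.9] 131.7
wax X [110.4 138.4] Y [-24.2  19.9]
```

The bar is nearly fully down (0.6 mm), so the tooth is in the notch. I'll relieve the arm's push gradually so that the rib takes the load.

Request:
apply_moves(targets=[{"dx": 0,"dy": -0.03,"dz": 0.02,"wx": 0,"wy": 0,"wz": 0,"jaw": 0},{"dx": 0,"dy": -0.03,"dz": 0,"wx": 0,"wy": 0,"wz": 0,"jaw": 0}])

```text
time: 11.35
tool_pos: [0.5929, 0.2565, 0.1077]
tcp_rot: [-0.227, -3.132, 0.01]
wrist_force: [-2.4, -10.4, -8.8]
width: 0.129
```

Request:
apply_moves(targets=[{"dx": 0,"dy": -0.03,"dz": 0,"wx": 0,"wy": 0,"wz": 0,"jaw": 0},{"dx": 0,"dy": 0,"dz": 0,"wx": 0,"wy": 0,"wz": 0,"jaw": 0}])

```text
time: 11.55
tool_pos: [0.5929, 0.2564, 0.108]
tcp_rot: [-0.227, -3.132, 0.008]
wrist_force: [-2.3, -9.9, -8.4]
width: 0.124
```

```bash
python3 st.py; python3 look.py w16
```

```text
11.55 pos [0.5929 0.2564 0.108 ] xaxis [-0.99   0.144  0.001] yang 81.7 z [-0.002 -0.005 -1.   ] F [-2.26 -9.9  -8.38] w 0.124
F along beam -10.119947525498475
tcp X,Y 86.48413556337766 -2.1710285302978463 z 0.10802380976619835
bar -35 463 [81.9 92. ] 130.4
bar -25 929 [81.2 92.7] 132.0
bar -15 1718 [76.1 99.3] 132.1
bar -5 1009 [ 71.9 101. ] 132.1
bar 5 747 [82.1 93.2] 132.1
bar 15 654 [82.  92.8] 132.0
bar 25 507 [81.2 92.9] 131.8
wax X [110.4 138.2] Y [-24.2  20.3]
```

Request:
apply_moves(targets=[{"dx": 0,"dy": -0.04,"dz": 0.02,"wx": 0,"wy": 0,"wz": 0,"jaw": 0},{"dx": 0,"dy": -0.04,"dz": 0.01,"wx": 0,"wy": 0,"wz": 0,"jaw": 0},{"dx": 0,"dy": 0,"dz": 0,"wx": 0,"wy": 0,"wz": 0,"jaw": 0}])

```text
time: 11.9
tool_pos: [0.5927, 0.2546, 0.1074]
tcp_rot: [-0.227, -3.132, 0.007]
wrist_force: [-2.4, -9.0, -8.3]
width: 0.126
```

```bash
python3 st.py; python3 look.py w17
```

```text
11.9 pos [0.5927 0.2546 0.1074] xaxis [-0.99   0.144  0.001] yang 81.7 z [-0.001 -0.004 -1.   ] F [-2.42 -8.96 -8.3 ] w 0.126
F along beam -9.218909844226554
tcp X,Y 84.65747452107288 -2.123082856673987 z 0.10738361283361014
bar -35 461 [80.1 90.5] 129.6
bar -25 920 [79.6 90.9] 131.4
bar -15 1727 [74.1 97.4] 131.6
bar -5 1013 [70.1 99.2] 131.5
bar 5 747 [80.3 91.4] 131.5
bar 15 654 [80.2 91. ] 131.4
bar 25 517 [79.4 91. ] 131.2
wax X [108.7 136.6] Y [-24.1  20. ]
```

The bar is down (top at 131.4 mm against 131.3 mm initially) and the carriage is taking up the notch slack. I'll keep relieving.

Request:
apply_moves(targets=[{"dx": 0,"dy": -0.04,"dz": 0,"wx": 0,"wy": 0,"wz": 0,"jaw": 0},{"dx": 0,"dy": -0.04,"dz": 0,"wx": 0,"wy": 0,"wz": 0,"jaw": 0},{"dx": 0,"dy": 0,"dz": 0,"wx": 0,"wy": 0,"wz": 0,"jaw": 0}])

```text
time: 12.25
tool_pos: [0.5926, 0.2539, 0.1074]
tcp_rot: [-0.228, -3.133, 0.002]
wrist_force: [-1.9, -5.1, -10.1]
width: 0.13
```

```bash
python3 st.py; python3 look.py w18
```

```text
12.25 pos [0.5926 0.2539 0.1074] xaxis [-0.989  0.145  0.   ] yang 81.69 z [-0.    -0.001 -1.   ] F [ -1.87  -5.09 -10.09] w 0.13
F along beam -5.304883096876809
tcp X,Y 84.00671583552685 -2.1434505106250823 z 0.10741151850440403
bar -35 457 [79.7 89.9] 129.8
bar -25 929 [78.9 90.5] 131.4
bar -15 1735 [73.4 96.7] 131.6
bar -5 1017 [69.4 98.5] 131.4
bar 5 758 [79.5 90.6] 131.5
bar 15 672 [79.4 90.6] 131.3
bar 25 505 [79.  90.7] 131.3
wax X [108.2 136.1] Y [-24.1  20.1]
```

The rib has taken the load: the carriage stopped with the bar at about 84.8 mm, which is about 10 N by geometry. I'll relieve the rest and check that it stays.

Request:
apply_moves(targets=[{"dx": 0.01,"dy": -0.04,"dz": 0.02,"wx": 0,"wy": 0,"wz": 0,"jaw": 0},{"dx": 0,"dy": -0.01,"dz": 0.01,"wx": 0,"wy": 0,"wz": 0,"jaw": 0},{"dx": 0,"dy": 0,"dz": 0,"wx": 0,"wy": 0,"wz": 0,"jaw": 0}])

```text
time: 12.6
tool_pos: [0.5926, 0.2538, 0.1074]
tcp_rot: [0.227, 3.132, 0.001]
wrist_force: [-0.7, -3.9, -7.9]
width: 0.127
```

```bash
python3 st.py; python3 look.py w19
```

```text
12.6 pos [0.5926 0.2538 0.1074] xaxis [-0.99   0.144 -0.001] yang 81.7 z [ 0.001  0.001 -1.   ] F [-0.66 -3.89 -7.87] w 0.127
F along beam -3.9437516479564234
tcp X,Y 83.91184088998644 -2.1154306126969527 z 0.10739391793377216
bar -35 460 [79.6 90. ] 129.7
bar -25 929 [79.1 90.4] 131.3
bar -15 1731 [73.3 96.5] 131.6
bar -5 1016 [69.3 98.5] 131.5
bar 5 751 [79.4 90.5] 131.5
bar 15 679 [79.3 90.5] 131.3
bar 25 507 [78.8 90.5] 131.2
wax X [108.2 136.1] Y [-24.2  20.2]
```

Request:
apply_moves(targets=[{"dx": 0,"dy": -0.03,"dz": 0.02,"wx": 0,"wy": 0,"wz": 0,"jaw": 0},{"dx": 0,"dy": 0,"dz": 0,"wx": 0,"wy": 0,"wz": 0,"jaw": 0}])

```text
time: 12.85
tool_pos: [0.5926, 0.2536, 0.1073]
tcp_rot: [0.228, 3.132, 0.003]
wrist_force: [-1.7, 1.0, -4.1]
width: 0.131
```

```bash
python3 st.py
```

```text
12.85 pos [0.5926 0.2536 0.1073] xaxis [-0.989  0.145 -0.001] yang 81.69 z [ 0.002  0.002 -1.   ] F [-1.71  0.98 -4.06] w 0.131
F along beam 0.7250451270583217
```

The push is about zero and the carriage is held by the notch. I'll open the fingers.

Request:
apply_moves(targets=[{"dx": 0,"dy": 0,"dz": 0,"wx": 0,"wy": 0,"wz": 0,"jaw": 0.25},{"dx": 0,"dy": 0,"dz": 0,"wx": 0,"wy": 0,"wz": 0,"jaw": 0.4},{"dx": 0,"dy": 0,"dz": 0,"wx": 0,"wy": 0,"wz": 0,"jaw": 0.4}])

```text
time: 13.15
tool_pos: [0.5934, 0.2531, 0.1078]
tcp_rot: [0.227, 3.13, 0.002]
wrist_force: [0.9, -0.7, 0.7]
width: 0.396
```

```bash
python3 st.py; python3 look.py w20
```

```text
13.15 pos [0.5934 0.2531 0.1078] xaxis [-0.99   0.144 -0.003] yang 81.7 z [ 0.003  0.001 -1.   ] F [ 0.94 -0.67  0.68] w 0.396
F along beam -0.5261539349932659
tcp X,Y 83.30881998255661 -1.2228269000073753 z 0.10779998675155698
bar -35 460 [79.6 90. ] 129.7
bar -25 925 [78.9 90.4] 131.2
bar -15 865 [79.1 90.6] 131.3
bar -5 787 [79.  90.4] 131.3
bar 5 742 [78.9 90.5] 131.3
bar 15 691 [79.1 90.6] 131.2
bar 25 515 [79.  90.7] 131.2
wax X [108.2 136.1] Y [-24.2  19.1]
```

View pics/w20.png

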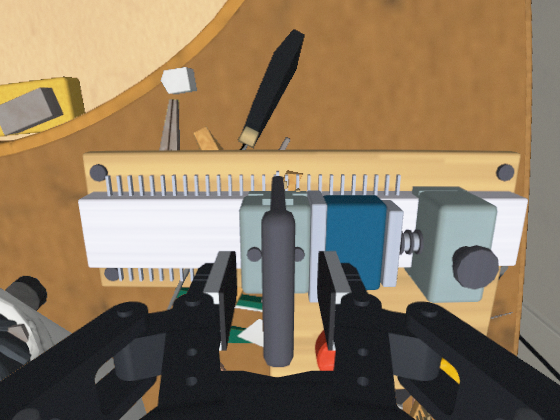

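The bar is free between the open fingers (columns 262-295), the wax is nipped between jaw and pad at columns 325-385, and the bar is fully down at 131.3 mm. I'll withdraw upward.

Request:
apply_moves(targets=[{"dx": 0,"dy": 0.03,"dz": -0.3,"wx": 0,"wy": 0,"wz": 0,"jaw": 0.4},{"dx": 0,"dy": 0,"dz": -0.7,"wx": 0,"wy": 0,"wz": 0,"jaw": 0.4},{"dx": 0,"dy": 0,"dz": -0.9,"wx": 0,"wy": 0,"wz": 0,"jaw": 0.4},{"dx": 0,"dy": 0,"dz": -0.9,"wx": 0,"wy": 0,"wz": 0,"jaw": 0.4},{"dx": 0,"dy": 0,"dz": -0.9,"wx": 0,"wy": 0,"wz": 0,"jaw": 0.4}])

```text
time: 13.7
tool_pos: [0.5923, 0.2535, 0.2191]
tcp_rot: [0.227, 3.132, 0.001]
wrist_force: [0.5, -0.2, 0.4]
width: 0.4
```

Request:
apply_moves(targets=[{"dx": 0.7,"dy": 0,"dz": -0.5,"wx": 0,"wy": 0,"wz": 0,"jaw": 0.4},{"dx": 0.8,"dy": 0,"dz": 0,"wx": 0,"wy": 0,"wz": 0,"jaw": 0.4},{"dx": 0.5,"dy": 0,"dz": 0,"wx": 0,"wy": 0,"wz": 0,"jaw": 0.4},{"dx": 0,"dy": 0,"dz": 0,"wx": 0,"wy": 0,"wz": 0,"jaw": 0.4},{"dx": 0,"dy": 0,"dz": 0,"wx": 0,"wy": 0,"wz": 0,"jaw": 0.4}])

```text
time: 14.2
tool_pos: [0.5327, 0.2621, 0.2321]
tcp_rot: [0.227, 3.133, -0.0]
wrist_force: [0.4, 0.2, 0.4]
width: 0.399
```

```bash
python3 st.py; python3 - <<'E'
from h import *
from workcell import bot,cams
s=bot.read_state(); c=cams.read_camera("wrist"); cv2.imwrite("pics/w21.png",c["color"][:,:,::-1])
T=np.eye(4); T[:3,:3]=R.from_rotvec(s["tcp_rot"]).as_matrix(); T[:3,3]=s["tool_pos"]
t=cams.read_camera("top"); si=cams.read_camera("side")
x0,x1,y0,y1=215,355,180,320
cv2.imwrite("pics/side2.png",cv2.resize(si["color"][y0:y1,x0:x1,::-1],None,fx=4,fy=4,interpolation=cv2.INTER_CUBIC))
a=np.radians(81.7); ax=np.array([np.cos(a),np.sin(a)]); cr=np.array([np.sin(a),-np.cos(a)]); o=np.array([.5826,.1705])
for n,c,W in (("wrist",c,cloud(c,T@c["T_tool_cam"])),("top",t,cloud(t)),("side",si,cloud(si))):
    X=(W[...,:2]-o)@ax*1000; Y=(W[...,:2]-o)@cr*1000; Z=W[...,2]*1000
    col=c["color"].astype(int); r,g,b=col[...,0],col[...,1],col[...,2]
    near=(abs(X-100)<80)&(abs(Y-30)<100)
    for nm,m in (("bar",(Z>123)&(Z<140)&(abs(X-85)<14)&(abs(Y)<45)),("wax",(b>r+40)&(abs(Z-85)<6)&(abs(Y)<40)),("red",(r>g+100)&(Z>55)&(Z<70)&(b<90)),("yel",(r>150)&(b<70)&(g>110)&(Z>78)&(Z<90))):
        k=m&near
        if k.sum()>8:
            rc=cv2.minAreaRect((W[k]*1000)[:,:2].astype(np.float32)); print(n,nm,k.sum(),np.round(rc[0],1),"X",np.percentile(X[k],[1,99]).round(1),"Z",np.median(Z[k]).round(1))
E
```

```text
14.2 pos [0.5327 0.2621 0.2321] xaxis [-0.99   0.144 -0.   ] yang 81.73 z [ 0. -0. -1.] F [0.37 0.23 0.35] w 0.399
F along beam 0.2825427079339904
wrist bar 1281 [592.8 254.5] X [78.6 90.4] Z 131.1
wrist wax 1090 [598.  291.4] X [107.4 135.9] Z 84.7
wrist red 525 [680.8 276.6] X [109.2 131.1] Z 63.8
side bar 262 [593.3 252.1] X [76.  88.7] Z 130.3
side wax 46 [596.2 288.2] X [114.2 130.5] Z 85.0
side red 125 [680.  280.1] X [106.9 135.7] Z 64.0
side yel 16 [682.4 330.4] X [168.7 178.1] Z 82.2
```

View pics/w21.png

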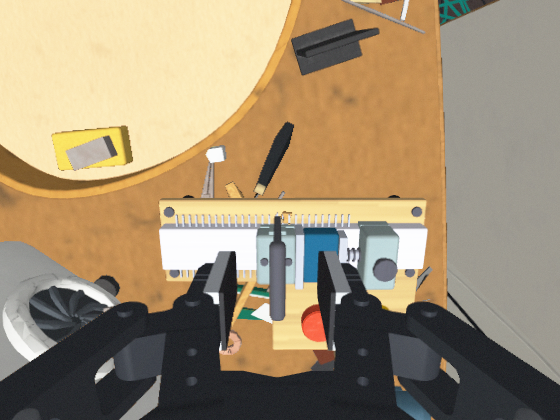

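View pics/side2.png

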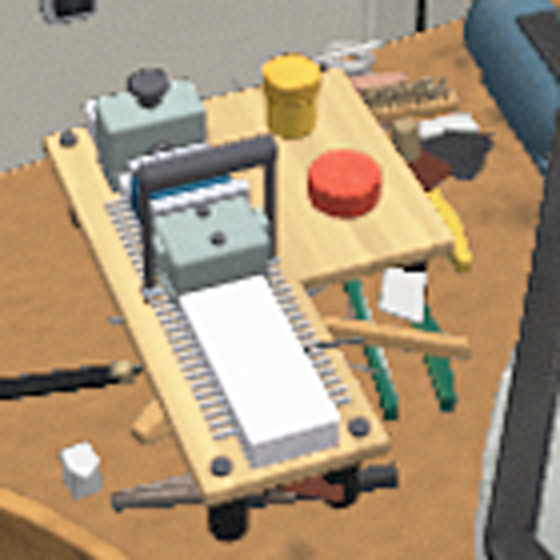

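The carriage stayed put, with the bar at 84.5 mm and down, and the wax nipped between jaw and pad. The red case and yellow pot sit at the same pixels in the side crop as before, about (345,183) and (291,95). The arm is well clear, so I'll hand in.

```bash
python3 -c "
from workcell import job
print(job.finish_job())"
```

```text
the job is handed in; nothing more can be done
None
```

The wax is nipped in the clamp at about 10 N, with the bar down in its notch and the arm clear. I handed the job in at about 14.4 s on the robot's clock.

**What I did:** I pinched the bar, held it up about 6 mm and slid the carriage until the jaw had pushed the wax about 15 mm into the sprung pad. I then eased the bar down into a notch with the fingers still closed. I let the push off until the rib took the load, opened the fingers and withdrew.

**Last checks:**
- **Bar:** its top is back at its starting height (131 mm), so it is fully down. The carriage did not move after I let go, staying at about 84.5 mm on my scale along the beam.
- **Grip:** the pad is about 13 mm in, which gives about 10 N. This is worked out from the pad's stated stiffness, not measured directly.
- **Case and pot:** they show no movement in the side view.

**What disagreed:**
- **Push force:** the push at the bar peaked at 16.7 N. That is more than the 11 N grip from geometry plus the stated 2 N of drag. Backing off a little showed about 3 N of drag either way under load, which puts the peak grip at about 11 to 12.5 N. Even the full 16.7 N is below the 20 N limit.
- **Let-go point:** I did not let go at 12 to 13 N as suggested. I seated the bar at about 11 N over the notch and let the carriage settle back about 2.5 mm.

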